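# Set up the memo board and hold the clip open for the list

### The arm

A 6-joint arm with a two-finger parallel gripper is mounted at the origin on a cart in front of the work surface, level with it; the furniture and walls round the work are solid. World frame = base frame: x ahead of the robot, y to its left, z up, the work surface at z = 0. Lengths are in m, angles in rad, forces in N, time in s.
With the tool pointing down it reaches from about 0.35 to 1 m from the base axis. Payload 7.1 kg.
Tool frame: the origin (TCP) lies between the finger pads; the fingertips stand 22 mm ahead of it and the grasp point (between the pads) lies 3 mm ahead of it; z points along the fingers, y is the line along which they close (so a half turn about z gives the same grasp; the last joint's range is limited). The gripper opens to 85 mm and grips with 20 to 120 N. Pads are 22 mm wide; open, the fingers measure 114 mm over their backs; the gripper's body (76 mm by 85 mm) begins 54 mm behind the grasp point. The pads swing forward as they close: fully open they stand 13 mm farther back than shut.
Start: joints at [-1.363, 0.423, 1.63, -0, 1.089, -0.019], TCP at [0.141, -0.609, 0.253] pointing down, gripper open.
Joint ranges: [-3, 3], [-0.9, 2.11], [0.09, 2.58], [-1.31, 4.45], [0.11, 2.69], [-2.54, 2.54]. Speed limits (rad/s): [2.39, 2.39, 3.01, 3.14, 3.14, 3.14].

### API

Orientations are given as a rotation vector (axis times angle).
In Python, from rig import manip gives the robot as it stands. The module is installed in compiled form; this text tells all that it offers. Calls block until the motion is done:
- manip.move_to(position, orientation): joint-space move of the TCP to a pose.
- manip.servo_line(position, orientation=None, rate=0.15): straight line of the TCP; orientation=None keeps the orientation; rate is the mean speed in m/s.
- manip.set_joints(angles): joint-space move.
- manip.command_gripper(opening, f_grip=None): finger opening in m; f_grip is the grip in N (None keeps the last); returns when the fingers have stopped.
- manip.hold(seconds).
- manip.solve_ik(position, orientation): joint angles nearest the present ones, or None.
- manip.camera(name): name is "side" or "top" or "wrist"; returns a dict with "image" (384x512x3 uint8, red, green, blue), "fx", "fy", "cx", "cy" (pixels), "cam_to_world" (4x4, takes a point from camera to world coordinates); the wrist camera has in their place "mount" (4x4, takes a point from camera to tool coordinates, whose origin is the TCP and whose axes are the flange's). Camera axes: x right, y down, z forward; pixel columns grow to the right and rows downward; lengths in m; the calibration is good to about 2 mm. A picture is of the moment at which its call begins: read the wrist's pose just before it. There is no depth.
A pose or a line that the arm cannot do raises manip.IKError and nothing moves.
- manip.sign_off(): hands the job in; it is judged then, once.
Readings, each from a call of its own:
- manip.get_time(): time.
- manip.get_joint_positions(): joint angles.
- manip.get_joint_vel(): joint speeds.
- manip.get_tau(): joint torques, N m.
- manip.get_position(): TCP position.
- manip.get_ee_rot(): TCP orientation.
- manip.get_contact_force(): force on the tool from outside, world axes, zero at the start.
- manip.get_torque(): the same for the moment, N m.
- manip.get_width(): finger opening in m.
- manip.get_grip_force(): force on a finger pad.
Only numpy, scipy, OpenCV 4.12 (cv2) and the standard library are available. Lean on these libraries where they do the work, as an engineer would, in place of code of your own. Each camera call takes 0.05 s, during which the arm holds its last target. There are 200 camera calls.

### The job

Lift the memo board out of the wire rack and stand it upright in the groove of the wooden display block, right down on the groove's floor and roughly in the middle of the block. Then squeeze the big wooden spring clip off the wall of the white caddy and hold it squeezed wide open astride the board's top edge, one jaw in front and one behind, reaching well down past the edge but with the clip not touching the board, so that I can slip the shopping list in. Finish like that, still holding the clip open, and leave the other things on the worktop where they are.

Things in the scene. Friction and masses are not known exactly. Their poses are not given: they have to be found in the camera images.
- board_mid (a point): Centre of the memo board: a dark panel in a pale wooden frame, 120 mm wide, 130 mm high, 8 mm thick, about 160 g, upright in the front slot (nearest the robot, 11 mm wide) of a fixed rack of steel hoops, from which it lifts straight up. Its top edge is 65 mm above this point, its lower edge 65 mm below. x through the thickness, y along the width, z up.
- board_top (a point): Middle of the memo board's top edge (8 mm thick); axes as for the board's centre. At the start about 144 mm above the worktop, 66 mm above the rack's hoops and 50 mm above the cork mat in the rack's rear slot.
- block_groove (a point): Middle of the groove's floor in the fixed wooden display block (150 mm long). Floor 22 mm above the worktop; groove 10 mm wide for 28 mm above its floor, then flaring to 26 mm at the block's top, 60 mm above the worktop. x across the groove, y along it, z up. A board in it has 2 mm of play and may lean up to 0.07 rad either way.
- clip_mid (a point): Middle of the pivot pin, half-way up the spring clip: two wooden halves, 98 mm tall, 24 mm wide, 70 g, standing upright on the caddy's front wall at the start, pin 90 mm above the worktop. Jaws reach 50 mm below the pin, handles 46 mm above it. x across the clip from half to half (the direction of the squeeze), y along the pin, z up. Below the pin (radius 4 mm) the space between the jaws is free.
- clip_front_tip (a point): Middle of the inner edge of the tip of one jaw (at the start the one on the outer, robot-facing side of the caddy wall, 25 mm below the wall's top). Each jaw is 9 mm thick.
- clip_back_tip (a point): Middle of the inner edge of the tip of the other jaw (at the start inside the caddy, 25 mm below the wall's top).
- clip_back (a joint): Turn of each half of the clip, rad (both turn alike): 0 with the jaws 6 mm apart as on the caddy wall, 0.28 fully open (a stop), jaw tips 33 mm apart. Outer faces of the handles 35 mm above the pin: 52 mm apart at 0 (59 mm at their tops), 34 mm and parallel at 0.28. The spring takes about 6 N of squeeze at 0, about 10 N fully open; a firmer squeeze only rests on the stop.
- caddy: Fixed open white-painted wooden box, 106 mm (x) by 160 mm (y), 65 mm high, walls 6 mm; origin at the centre of its underside, x to the back. The clip sits on its front (-x) wall. A spice jar 106 mm tall and low candles stand inside at the back. A wall cabinet hangs behind and above it (front at x = 0.55 m, underside 0.46 m above the worktop, right end at y = 0.02 m).
- mug: Bystander: a striped mug, 78 mm across without its handle and 101 mm tall; origin at the centre of its underside.
- mill: Bystander: a dark wooden pepper mill, 58 mm across and 170 mm tall; origin at the centre of its underside.
- candle: Bystander: a small round candle in a metal cup, 38 mm across and 15 mm high; origin at the centre of its underside.
- pencil: Bystander: a pencil lying on the blank shopping list, 142 mm long, 7 mm thick; origin at the centre of its underside.
- tape: Bystander: a roll of tape lying flat, 96 mm across and 25 mm high; origin at the centre of its underside.
Things that resemble listed ones, but are neither listed nor needed, are in the scene too. What is shaped like the part that bears clip_mid but orange is not meant.

How it is judged:
By the outcome, as a careful person would: the job done as asked, in the order asked, and still so for the second after the job is handed in, while the arm keeps its last pose, push and grip.
It also fails if it takes over 58 s, if anything falls off the work surface, if the arm or the gripper's body presses on something with over 40 N, if the wrist force passes 120 N, or if a joint passes its speed limit or range.

## Working session

There is one attempt and no reset: what is moved stays moved. The work goes in short steps, each a Python script; the robot and the scene stay as the last script left them, time stands still between calls to the robot, and variables do not carry over. Pictures are saved under pics/ and viewed, at most 10 in all, crops included, and the job is handed in when it is done.

```bash
mkdir -p pics; python3 - <<'E'
from rig import manip
import cv2,numpy as np,pickle
np.set_printoptions(precision=4,suppress=True)
D={}
for n in("side","top"):
    d=manip.camera(n);D[n]=d
    print(n,d['fx'],d['fy'],d['cx'],d['cy']);print(d['cam_to_world'])
    cv2.imwrite(f"pics/{n}0.png",d['image'][:,:,::-1])
w=manip.camera("wrist");print(w['mount'],w['fx'],w['cx'],w['cy'])
pickle.dump(D,open('cams.pkl','wb'))
print(manip.get_ee_rot(),manip.get_time())
big=[cv2.resize(D[n]['image'][:,:,::-1],(800,600),interpolation=cv2.INTER_CUBIC) for n in D]
for n,b in zip(D,big): cv2.imwrite(f"pics/{n}0b.png",b)
E
```

```text
side 357.835515362562 357.835515362562 252.63193606246222 189.50739312566478
[[-0.9711 -0.063   0.2304  0.2396]
 [-0.2378  0.3464 -0.9075  1.2163]
 [-0.0226 -0.936  -0.3513  0.5727]
 [ 0.      0.      0.      1.    ]]
top 416.9683508458119 416.9683508458119 253.65623755773956 184.20330386698885
[[ 0.07   -0.9774  0.1996  0.2712]
 [-0.9975 -0.0682  0.0162  0.0583]
 [-0.0022 -0.2002 -0.9797  1.4146]
 [ 0.      0.      0.      1.    ]]
[[ 0.0001 -0.9621 -0.2728  0.0701]
 [ 1.      0.0002 -0.0004  0.    ]
 [ 0.0004 -0.2728  0.9621 -0.1199]
 [ 0.      0.      0.      1.    ]] 326.5623937011012 256.6457822644598 194.63788667843485
[-3.1202 -0.3554  0.0002] 0.15
```

View pics/side0b.png

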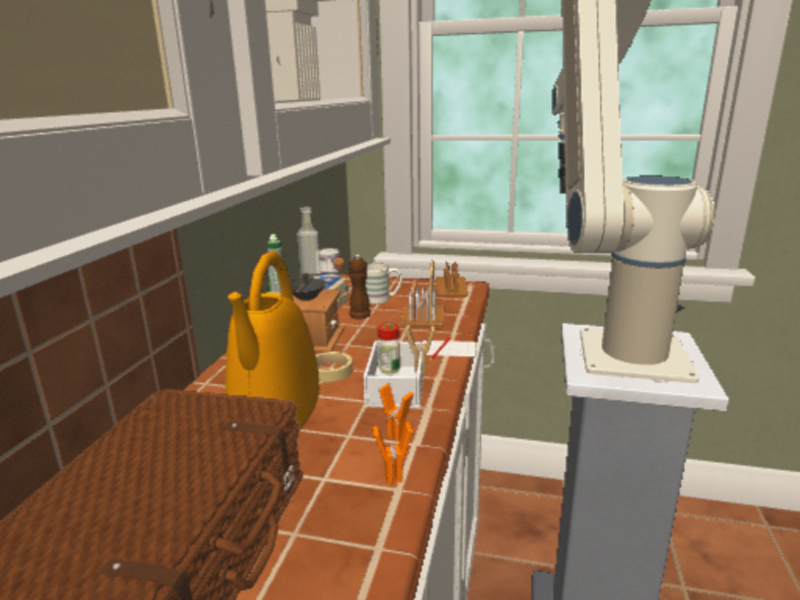

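View pics/top0b.png

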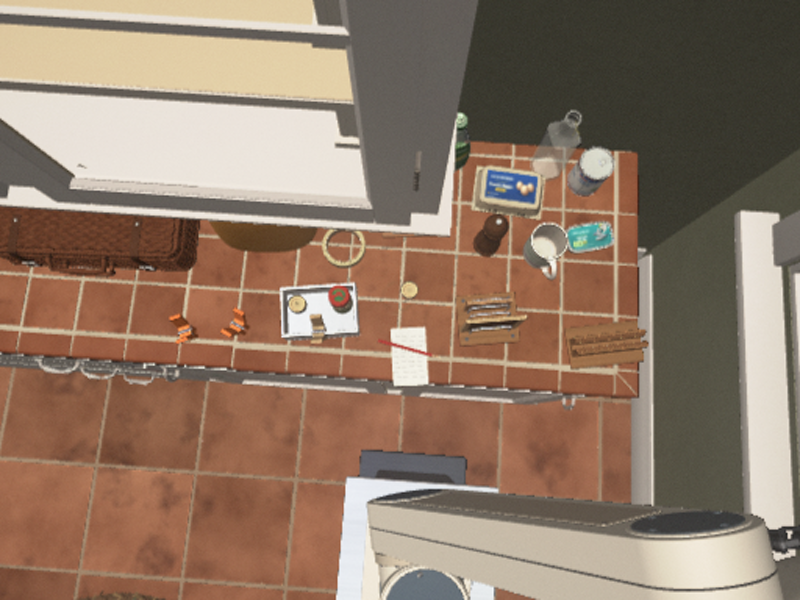

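```bash
python3 - <<'E'
import pickle,cv2,numpy as np
D=pickle.load(open('cams.pkl','rb'))
t=D['top']['image'][:,:,::-1];s=D['side']['image'][:,:,::-1]
a=cv2.resize(t[170:250,280:420],(800,457),interpolation=cv2.INTER_CUBIC)[:, :]
b=cv2.resize(s[150:250,225:325],(400,400),interpolation=cv2.INTER_CUBIC)
c=cv2.resize(t[170:230,170:240],(400,343),interpolation=cv2.INTER_CUBIC)
im=np.zeros((600,800,3),np.uint8)
im[:320,:560]=cv2.resize(a,(560,320)); im[:240,560:]=cv2.resize(t[175:225,175:225],(240,240),interpolation=cv2.INTER_CUBIC)
im[320:600,:280]=cv2.resize(b,(280,280))
im[320:600,280:560]=cv2.resize(s[200:250,225:275],(280,280),interpolation=cv2.INTER_CUBIC)
im[320:600,560:800]=cv2.resize(s[160:210,255:300],(240,280),interpolation=cv2.INTER_CUBIC)
cv2.imwrite('pics/crop1.png',im)
def ray(n,u,v,z):
    d=D[n];T=d['cam_to_world'];r=T[:3,:3]@[(u-d['cx'])/d['fx'],(v-d['cy'])/d['fy'],1];o=T[:3,3]
    return np.round(o+r*(z-o[2])/r[2],3)
for nm,u,v,z in[('clip',318,320,.136),('rack',490,320,.05),('other',605,345,.05),('caddyFL',283,340,.065),('caddyFR',358,334,.065),('candle',409,290,.015),('mill',497,222,.17)]:
    print(nm,ray('top',u*.64,v*.64,z))
E
```

```text
clip [0.456 0.23  0.136]
rack [ 0.494 -0.122  0.05 ]
other [ 0.457 -0.365  0.05 ]
caddyFL [0.419 0.308 0.065]
caddyFR [0.443 0.153 0.065]
candle [0.553 0.053 0.015]
mill [ 0.672 -0.112  0.17 ]
```

View pics/crop1.png

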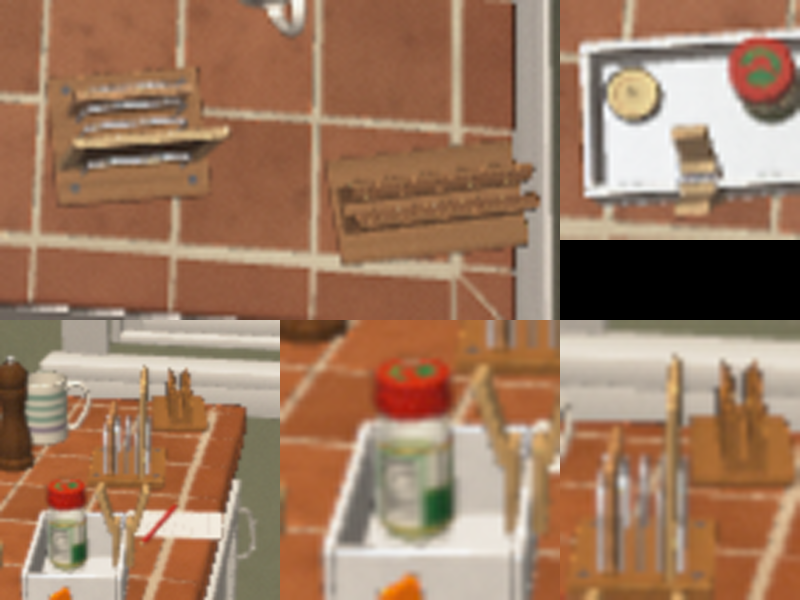

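The rack with the board (pale top edge) is at big top-view pixel (490,320). The grooved display block is at (605,345). The wooden clip on the caddy's front wall is at (318,326), and the two orange clips at (182,328) and (235,322) are decoys. Next I'll take wrist views of the block and the rack.

```bash
cat > h.py <<'E'
from rig import manip
import cv2,numpy as np,pickle
from scipy.spatial.transform import Rotation as Ro
np.set_printoptions(precision=4,suppress=True)
def down(yaw,tilt=0):  # tool down; tool y along -(world x turned by... ) ; camera on +y side
    return (Ro.from_euler('z',yaw+np.pi/2)*Ro.from_euler('x',np.pi)).as_rotvec()
def snap(n):
    p,r=np.array(manip.get_position()),np.array(manip.get_ee_rot())
    d=manip.camera('wrist'); T=np.eye(4);T[:3,:3]=Ro.from_rotvec(r).as_matrix();T[:3,3]=p
    d['cam_to_world']=T@d['mount'];pickle.dump(d,open(n+'.pkl','wb'));cv2.imwrite(f'pics/{n}.png',d['image'][:,:,::-1]);return d
def ray(d,u,v,z):
    if isinstance(d,str): d=pickle.load(open(d+'.pkl','rb'))
    T=d['cam_to_world'];r=T[:3,:3]@[(u-d['cx'])/d['fx'],(v-d['cy'])/d['fy'],1];o=T[:3,3]
    return o+r*(z-o[2])/r[2]
E
python3 - <<'E'
from h import *
manip.move_to([.457,-.36,.26],down(0)); a=snap('w_block'); manip.command_gripper(.045,40)
manip.move_to([.47,-.12,.34],down(0)); b=snap('w_rack')
print(manip.get_time(),manip.get_joint_positions())
f=lambda d:cv2.resize(d['image'][:,:,::-1],(400,300))
im=np.hstack([cv2.resize(a['image'][:,100:484,::-1],(400,400),interpolation=cv2.INTER_CUBIC),cv2.resize(b['image'][:,64:448,::-1],(400,400),interpolation=cv2.INTER_CUBIC)])
cv2.imwrite('pics/pair.png',im)
E
```

```text
3.2083 [-0.2761  0.115   1.8391 -0.0004  1.188  -0.2751]
```

View pics/pair.png

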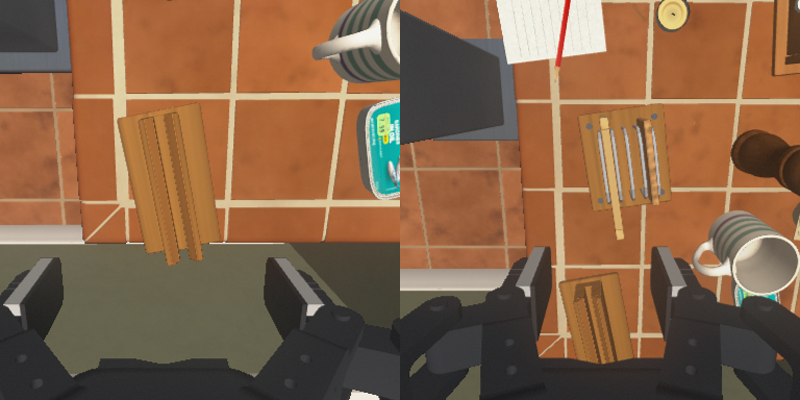

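The left half (block) shows the block with its groove at about (170,185) and its top face from (120,115) to (215,245). The right half (rack) shows the board's pale top edge in the front slot from (605,118) to (618,239), and the cork mat behind at (652,165). I'll enlarge both to get precise pixels.

```bash
python3 - <<'E'
from h import *
def crop(n,u0,u1,v0,v1,s):
    d=pickle.load(open(n+'.pkl','rb'));im=cv2.resize(d['image'][v0:v1,u0:u1,::-1],None,fx=s,fy=s,interpolation=cv2.INTER_CUBIC).copy()
    for u in range(u0,u1,20): cv2.line(im,(int((u-u0+.5)*s),0),(int((u-u0+.5)*s),6),(255,255,255),1);cv2.putText(im,str(u),(int((u-u0+.5)*s)-10,16),0,.35,(255,255,255))
    for v in range(v0,v1,20): cv2.line(im,(0,int((v-v0+.5)*s)),(6,int((v-v0+.5)*s)),(255,255,255),1);cv2.putText(im,str(v),(8,int((v-v0+.5)*s)+4),0,.35,(255,255,255))
    return im
a=crop('w_block',206,316,90,262,3.5-.0);b=crop('w_rack',232,332,95,245,4)
im=np.zeros((602,800,3),np.uint8);im[:a.shape[0],:a.shape[1]]=a;im[:b.shape[0],400:400+b.shape[1]]=b
cv2.imwrite('pics/zoom.png',im[:600])
E
```

```text
(no output)
```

View pics/zoom.png

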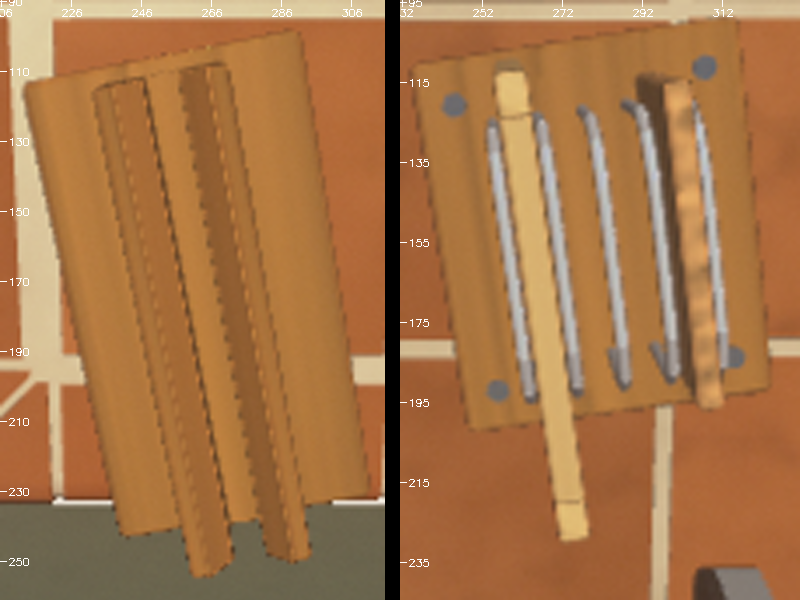

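```bash
python3 - <<'E'
from h import *
B=lambda x,y,z:ray('w_block',206+x/3.5-.5,90+y/3.5-.5,z)[:2]
K=lambda x,y,z:ray('w_rack',232+(x-400)/4-.5,95+y/4-.5,z)[:2]
def rep(n,a,b): print(n,'mid',(a+b)/2,'len',np.linalg.norm(a-b),'yaw',np.arctan2(-(a-b)[0],(a-b)[1]))
rep('g60',B(162.5,76,.06),B(253,566,.06))
rep('g50',B(163.5,77,.05),B(247,554,.05))
print(np.linalg.norm(B(113,85,.06)-B(212,67,.06)),np.linalg.norm(B(210,573,.06)-B(296,560,.06)),np.linalg.norm(B(147,79,.05)-B(180,75,.05)))
rep('slabL',B(25,84,.022),B(122,535,.022));rep('slabR',B(300,30,.022),B(370,495,.022))
rep('boardL',K(496,73,.144),K(560,542,.144));rep('boardR',K(524,68,.144),K(588,537,.144))
rep('front hoops mid',K((492+540)/2,118,.078),K((529+577)/2,396,.078))
E
```

```text
g60 mid [ 0.4665 -0.3724] len 0.1478642107218037 yaw 0.18290271733977095
g50 mid [ 0.466  -0.3731] len 0.14775635604364393 yaw 0.17346486560931706
0.02728397234103378 0.02660541661237271 0.009300091938385007
slabL mid [ 0.4244 -0.3775] len 0.15124480243407204 yaw 0.18096519660785815
slabR mid [ 0.5078 -0.3624] len 0.1524970356192463 yaw 0.18228319805940504
boardL mid [ 0.4782 -0.1198] len 0.11913326561842365 yaw 0.1388481602188229
boardR mid [ 0.4851 -0.1186] len 0.11898153296975884 yaw 0.1447419081320393
front hoops mid mid [ 0.4813 -0.1167] len 0.08342624814422103 yaw 0.13832631828370842
```

```bash
python3 - <<'E'
from h import *
o=down(.142)
manip.move_to([.4816,-.119,.23],o)
manip.servo_line([.4816,-.119,.131],rate=.12)
F0=np.array(manip.get_contact_force());print(F0)
manip.command_gripper(.0,25);print('w',manip.get_width(),manip.get_contact_force()-F0,manip.get_torque(),manip.get_grip_force())
E
```

```text
[ 0.2832  0.0138 -0.0839]
w 0.007786239942425654 [-2.2174 -0.5263  5.5496] [-0.0871  0.5133  0.0762] 29.423610270023346
```

```bash
python3 - <<'E'
from h import *
manip.command_gripper(.0,60)
manip.servo_line([.4816,-.119,.24],rate=.12)
print(manip.get_width(),manip.get_contact_force(),manip.get_torque())
manip.servo_line([.4665,-.373,.24],down(.18),rate=.25)
manip.servo_line([.4665,-.373,.205],rate=.1)
d=snap('w_ins');s=manip.camera('side')
print(manip.get_time(),manip.get_position(),manip.get_contact_force(),manip.get_torque())
im=np.zeros((600,800,3),np.uint8)
im[:,:480]=cv2.resize(d['image'][:,100:408,::-1],(480,600),interpolation=cv2.INTER_CUBIC)
im[:320,480:]=cv2.resize(s['image'][130:210,245:325,::-1],(320,320),interpolation=cv2.INTER_CUBIC)
cv2.imwrite('pics/ins.png',im)
E
```

```text
0.007238388893178446 [ 0.4956  0.2393 -2.0266] [-0.03    0.0302 -0.0285]
8.1583 [ 0.467  -0.3731  0.2056] [ 0.7278 -0.4581 -1.6329] [-0.0045  0.0067  0.0092]
```

View pics/ins.png

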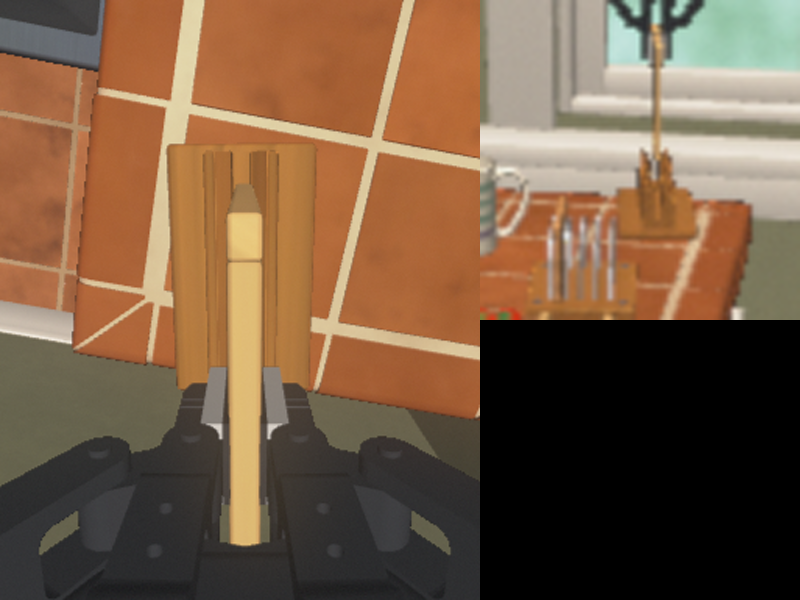

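The wrist view shows the board held straight, with its lower edge at about (243,190) over the groove centre at (241,160), yaw aligned. I'll lower it with force checks.

```bash
python3 - <<'E'
from h import *
F0=np.array(manip.get_contact_force());x,y=.4665,-.373
for z in [.185,.17,.16,.152,.146,.142,.140,.1385,.137,.1355,.134]:
    manip.servo_line([x,y,z],rate=.06)
    F=np.array(manip.get_contact_force())-F0;print(z,manip.get_position()[2],F,np.array(manip.get_torque()))
    if abs(F[0])>20 or F[2]>12: break
print(manip.get_time())
E
```

```text
0.185 0.1844171884038553 [-0.539   0.2968 -0.3518] [-0.0054 -0.0197  0.0055]
0.17 0.169383789291321 [-0.4548 -0.0152  0.4908] [ 0.0142 -0.0099 -0.0269]
0.16 0.15962690033275398 [-1.7252  0.2397 -0.7394] [-0.0648  0.376   0.0381]
0.152 0.15138137571087773 [-1.7703  1.2745 -1.3741] [0.0037 0.3481 0.1265]
0.146 0.14544770163219603 [-1.885   0.44   -1.6761] [-0.0786  0.4304  0.0983]
0.142 0.14163378623603684 [-3.4833  0.3153 -1.2632] [-0.2454  0.5228  0.0991]
0.14 0.13984743515163298 [-3.4911 -0.5449 -1.4559] [-0.2647  0.5156  0.1406]
0.1385 0.13969214594730095 [-5.9538  2.1679  9.7408] [0.2476 1.1262 0.1345]
0.137 0.13965126976582198 [-8.6205  5.1659 22.1994] [0.75   1.7799 0.1561]
10.8917
```

```bash
python3 - <<'E'
from h import *
manip.servo_line([.4655,-.373,.1398],rate=.06)
print(manip.get_contact_force(),manip.get_torque())
manip.command_gripper(.04,40)
manip.servo_line([.4655,-.373,.29],rate=.15)
manip.command_gripper(.085,40)
a=snap('w_bd')
manip.servo_line([.425,.20,.32],down(.155),rate=.3)
b=snap('w_clip')
print(manip.get_time(),manip.get_position())
im=np.zeros((600,800,3),np.uint8)
im[:,:400]=cv2.resize(a['image'][60:360,160:360,::-1],(400,600),interpolation=cv2.INTER_CUBIC)
im[:,400:]=cv2.resize(b['image'][0:300,160:360,::-1],(400,600),interpolation=cv2.INTER_CUBIC)
cv2.imwrite('pics/two.png',im)
E
```

```text
[-0.2598 -0.9955 -1.6884] [ 0.0087  0.0938 -0.0379]
15.3917 [0.425  0.1992 0.32  ]
```

View pics/two.png

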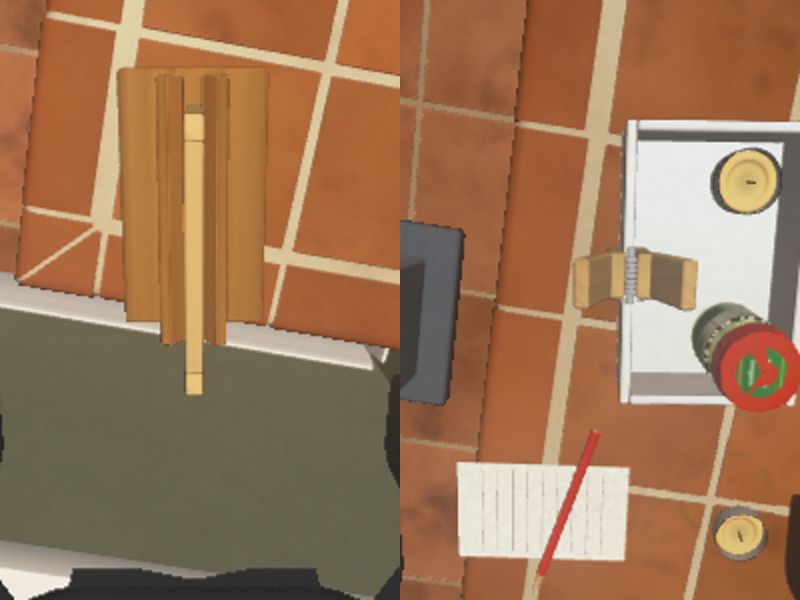

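Left: the board stands upright in the groove, with its top edge from (194,113) to (194,395). Right: the wooden clip on the caddy wall has its handle tops at (574,284) and (696,286) and its pin at (630,275). It isn't orange, and it stands on the white wall, so it is the right one.

```bash
python3 - <<'E'
from h import *
A=lambda x,y,z:ray('w_bd',160+x/2-.25,60+y/2-.25,z)[:2]
C=lambda x,y,z:ray('w_clip',160+(x-400)/2-.25,y/2-.25,z)[:2]
def rep(n,a,b): print(n,'mid',(a+b)/2,'len',np.linalg.norm(a-b),'yaw',np.arctan2(-(a-b)[0],(a-b)[1]))
rep('bL',A(184.5,113,.152),A(185.5,395,.152));rep('bR',A(204,113,.152),A(202.5,395,.152))
rep('rail60',A((161+226)/2,75,.06),A((164+224)/2,343,.06))
print('tops',C(574.5,284,.136),C(696,286,.136),(C(574.5,284,.136)+C(696,286,.136))/2)
print('pin',C(630,275,.09)); rep('wall',C(629,122,.065),C(623,403,.065))
rep('hL',C(573.5,258,.136),C(576,310,.136));rep('hR',C(697,262,.136),C(695,310,.136))
print('jar',C(760,370,.106),C(715,370,.106))
E
```

```text
bL mid [ 0.463  -0.3742] len 0.11911229283237845 yaw 0.17992251330360368
bR mid [ 0.4704 -0.3728] len 0.11911632384072782 yaw 0.1789785778716514
rail60 mid [ 0.4665 -0.3727] len 0.1477200567615105 yaw 0.18199413394228703
tops [0.4119 0.2316] [0.4676 0.2393] [0.4397 0.2354]
pin [0.4398 0.2353]
wall mid [0.4388 0.235 ] len 0.15702537258675647 yaw 0.14609190674478964
hL mid [0.412  0.2315] len 0.02391643073096857 yaw 0.19462945133344522
hR mid [0.4676 0.2392] len 0.02209947225285253 yaw 0.15522821517182991
jar [0.5147 0.1984] [0.4913 0.1948]
```

```bash
python3 - <<'E'
from h import *
o=down(.146);x,y=.4400,.2354
manip.move_to([x,y,.22],o)
manip.servo_line([x,y,.122],rate=.1)
F0=np.array(manip.get_contact_force())
manip.command_gripper(.0,40);manip.hold(.2)
print('w',manip.get_width(),manip.get_grip_force(),np.array(manip.get_contact_force())-F0,manip.get_torque())
a=snap('w_sq')
print(manip.get_time(),manip.get_position())
manip.servo_line([x,y,.20],rate=.08)
print('w',manip.get_width(),np.array(manip.get_contact_force())-F0,manip.get_torque())
b=snap('w_up')
im=np.zeros((600,800,3),np.uint8)
for i,d in enumerate((a,b)): im[:,400*i:400*i+400]=cv2.resize(d['image'][84:384,160:360,::-1],(400,600),interpolation=cv2.INTER_CUBIC)
cv2.imwrite('pics/sq.png',im)
E
```

```text
w 0.03230158379077423 45.4184764623642 [ 0.3363  0.5293 -1.0224] [ 0.0139 -0.0146  0.0073]
17.8083 [0.44   0.2354 0.122 ]
w 0.03206010200447518 [-0.2657  0.8131 -1.4987] [ 0.0205 -0.0478 -0.0414]
```

View pics/sq.png

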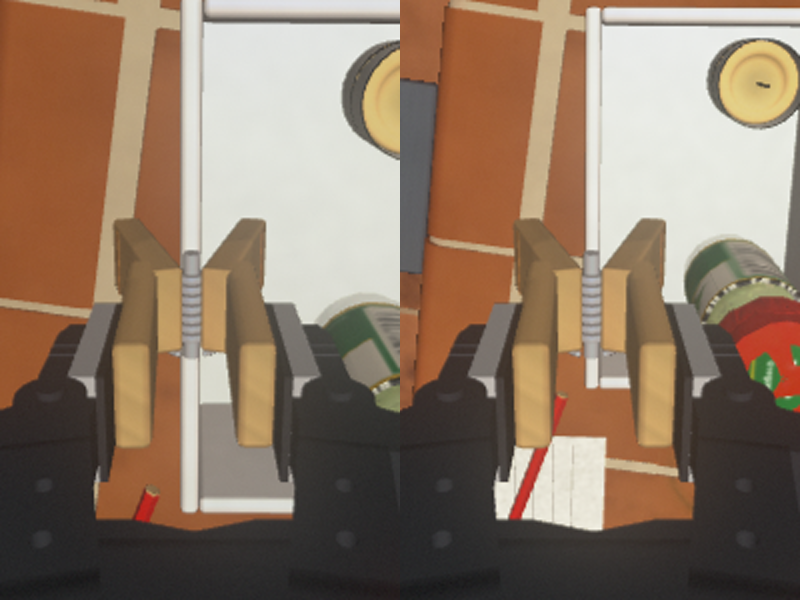

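The clip is squeezed open on its stop and free of the wall, and it hasn't moved in the pads between the two pictures. The apparent height of its handle tops suggests it sits deeper below the TCP than nominal. I'll check with the side camera and projected markers.

```bash
python3 - <<'E'
from h import *
manip.servo_line([.44,.2354,.26],rate=.15)
p=np.array(manip.get_position());d=manip.camera('side');w=pickle.load(open('w_up.pkl','rb'))
def proj(d,P):
    q=np.linalg.inv(d['cam_to_world'])@np.r_[P,1];return np.array([d['cx']+d['fx']*q[0]/q[2],d['cy']+d['fy']*q[1]/q[2]])
c,s=np.cos(.146),np.sin(.146);ex=np.array([c,s,0]);ey=np.array([-s,c,0])
def pts(p,hp): # pin hp below TCP; near side y=+12
    o=p-[0,0,hp]+.012*ey
    return [o+[0,0,.046]+.017*ex,o+[0,0,.046]-.017*ex,o-[0,0,.048]+.0255*ex,o-[0,0,.048]-.0255*ex]
im=np.zeros((600,800,3),np.uint8)
def crop(d,p,u0,v0,wd,ht,W,H):
    s=W/wd;a=cv2.resize(d['image'][v0:v0+ht,u0:u0+wd,::-1],(W,H),interpolation=cv2.INTER_CUBIC)
    for hp,col in((.032,(255,0,0)),(.044,(0,0,255))):
        for P in pts(p,hp):
            q=(proj(d,P)-[u0,v0]+.5)*s;cv2.drawMarker(a,tuple(int(t) for t in q),col,cv2.MARKER_CROSS,10,1)
    return a
q=proj(d,p-[0,0,.05]);print(q,np.linalg.norm(d['cam_to_world'][:3,3]-p))
u0,v0=int(q[0])-35,int(q[1])-52
im[:,:400]=crop(d,p,u0,v0,70,105,400,600);im[:,400:]=crop(w,np.array([.44,.2354,.2]),160,84,200,300,400,600)
cv2.imwrite('pics/side1.png',im)
E
```

```text
[268.5014 185.3177] 1.0491115138604141
```

View pics/side1.png

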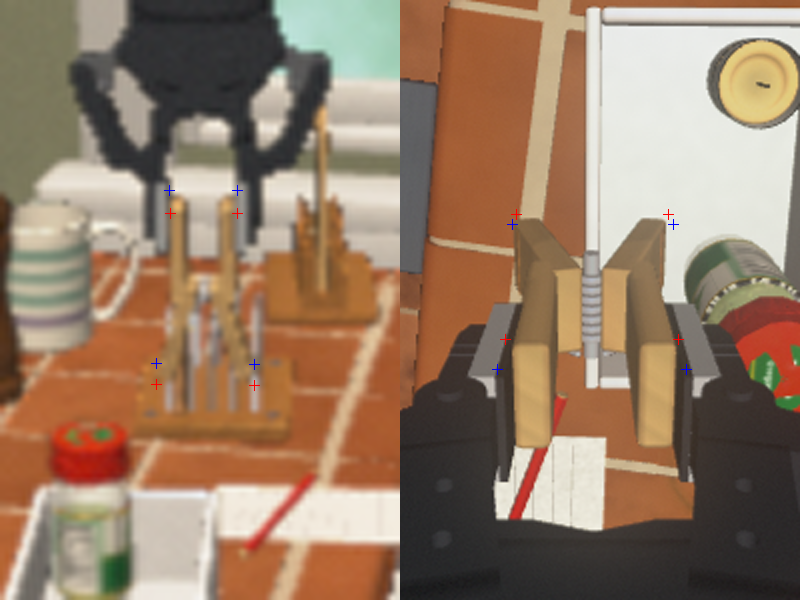

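The side view puts the handle tops at v≈200 and the jaw tips at v≈380, so the pin is about 40 mm below the TCP. In the background the board stands upright in the block. I'll carry the clip over and lower it astride the board.

```bash
python3 - <<'E'
from h import *
manip.servo_line([.43,.2,.32],rate=.2)
manip.servo_line([.4667,-.3735,.32],down(.18),rate=.25)
manip.hold(.3);F0=np.array(manip.get_contact_force());T0=np.array(manip.get_torque())
for z in (.26,.24,.225,.215):
    manip.servo_line([.4667,-.3735,z],rate=.08);manip.hold(.2)
    F=np.array(manip.get_contact_force())-F0;print(z,manip.get_width(),F,np.array(manip.get_torque())-T0)
    if np.abs(F).max()>4: break
print(manip.get_time(),manip.get_position())
d=snap('w_fin');s=manip.camera('side')
im=np.zeros((600,800,3),np.uint8)
im[:,:400]=cv2.resize(d['image'][84:384,160:360,::-1],(400,600),interpolation=cv2.INTER_CUBIC)
im[:,400:]=cv2.resize(s['image'][125:200,265:315,::-1],(400,600),interpolation=cv2.INTER_CUBIC)
cv2.imwrite('pics/fin.png',im)
E
```

```text
0.26 0.03254180300347843 [0.094  0.1871 0.3148] [-0.0369  0.0042  0.0273]
0.24 0.032372517034238206 [-0.8168  0.6093  0.8067] [-0.0952  0.002   0.0358]
0.225 0.03220457100970451 [ 0.5596 -0.1728 -0.079 ] [-0.0205 -0.0015  0.026 ]
0.215 0.03215954048269836 [-0.6345  0.4295  0.0424] [-0.0706  0.0269  0.031 ]
25.5417 [ 0.4668 -0.3736  0.2151]
```

View pics/fin.png

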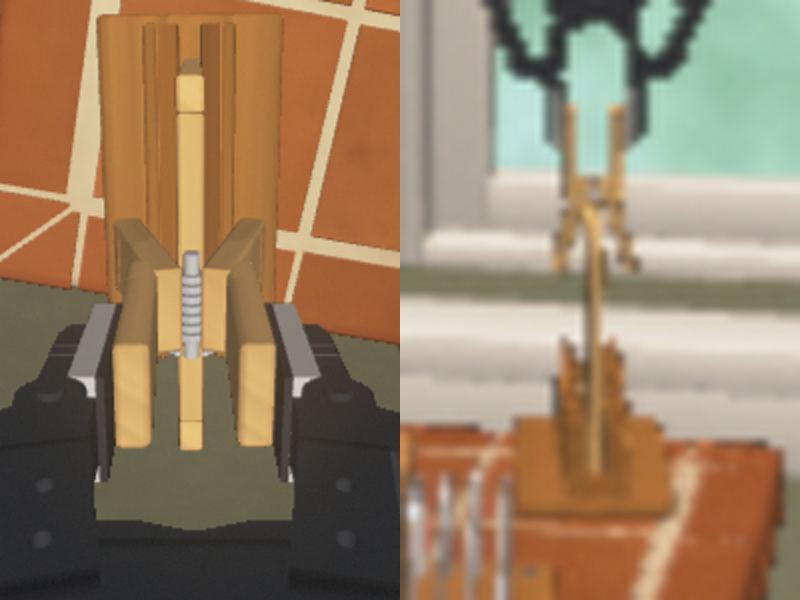

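```bash
python3 - <<'E'
from h import *
d=pickle.load(open('cams.pkl','rb'))['side']
def pr(P):
    q=np.linalg.inv(d['cam_to_world'])@np.r_[P,1];return np.array([(d['cx']+d['fx']*q[0]/q[2]-265+.5)*8+400,(d['cy']+d['fy']*q[1]/q[2]-125+.5)*8])
c,s=np.cos(.18),np.sin(.18);ey=np.array([-s,c,0]);ex=np.array([c,s,0]);b=np.array([.4667,-.3735,.152])
print('corner',pr(b+.06*ey),'mid',pr(b),'clipside',pr(b+.012*ey),'blocktopend',pr(b-[0,0,.092]+.075*ey))
p=np.array([.4668,-.3736,.2151])+.012*ey
for hp in(.036,.04,.044): print(hp,'tops',pr(p+[0,0,.046-hp]),'pin',pr(p-[0,0,hp]),'tip',pr(p-[0,0,hp+.048]+.021*ex),pr(p-[0,0,hp+.048]-.021*ex))
E
```

```text
corner [599.8025 249.2901] mid [596.0274 221.7172] clipside [596.7617 227.0802] blocktopend [598.5452 415.3753]
0.036 tops [598.3271 100.3881] pin [597.2419 180.5477] tip [559.3216 262.7198] [633.0037 262.294 ]
0.04 tops [598.2319 107.4225] pin [597.1486 187.4427] tip [559.2618 269.468 ] [632.8805 269.0536]
0.044 tops [598.1368 114.4446] pin [597.0554 194.3257] tip [559.202  276.2046] [632.7576 275.8017]
```

The final wrist view shows the board's top edge centred between the open jaws, with about equal gaps on either side of (190,200). The side view matches the projected geometry: tops at v≈104, pin ≈187, tips ≈268, and the board's edge ≈227. So the jaws reach about 25 mm below the edge, the pin is about 23 mm above it, and there is no contact force. I'll hand it in.

```bash
python3 -c "
from rig import manip
print(manip.get_width(),manip.get_contact_force(),manip.get_time());print(manip.sign_off())"
```

```text
0.03205888556040539 [ 0.26343023 -0.76924665 -1.05496227] 25.6417
the job is handed in; nothing more can be done
None
```

I handed the job in at 25.6 s: the board stands on the groove floor in the middle of the block, and the arm is holding the clip wide open astride its top edge, jaws about 25 mm past it and no contact force measured.

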